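Knock a pressed pastel cake out of its mould and lay it to dry

ROBOT

A 6-joint arm with a two-finger parallel gripper is mounted at the origin on the work surface. World frame = base frame: x ahead of the robot, y to its left, z up, the work surface at z = 0. Lengths are in mm, angles in rad, forces in N, time in s.
With the tool pointing down it reaches from about 300 to 1000 mm from the base axis. Payload 5.1 kg.
Tool frame: the origin (TCP) lies at the centre of the arm's flange, where the gripper is bolted on; the fingertips stand 190 mm ahead of it and the grasp point (between the pads) lies 171 mm ahead of it; z points along the fingers, y is the line along which they close (so a half turn about z gives the same grasp; the last joint's range is limited). The gripper opens to 95 mm and grips with 3 to 60 N. Pads are 20 mm wide; open, the fingers measure 119 mm over their backs; the gripper's body (75 mm by 180 mm) begins 59 mm behind the grasp point.
Start: joints at [-1.204, 0.124, 1.65, -0, 1.367, -0.083], TCP at [282.578, -585.351, 404.756] pointing down, gripper open.
Joint ranges: [-2.61, 2.61], [-1.02, 2.33], [0.03, 2.71], [-1.35, 4.49], [0.32, 2.68], [-2.91, 2.91]. Speed limits (rad/s): [2.57, 2.57, 3.14, 3.14, 3.14, 3.14].

INTERFACE

Orientations are given as [roll, pitch, yaw] about the fixed x, y, z axes, in that order (R = Rz(yaw) Ry(pitch) Rx(roll)).
In Python, from station import bot gives the robot as it stands. The module is installed in compiled form; this text tells all that it offers. Calls block until the motion is done:
- bot.move_ptp(position, orientation): joint-space move of the TCP to a pose.
- bot.line_to(position, attitude=None, velocity=150): straight line of the TCP; attitude=None keeps the orientation; velocity is the mean speed in mm/s.
- bot.move_j(angles): joint-space move.
- bot.release() and bot.close(strength=None): open the fingers fully, or close them until they stop; strength is the grip in N (None keeps the last).
- bot.wait(seconds).
- bot.solve_ik(position, orientation): joint angles nearest the present ones, or None.
- bot.state(): the state.
- bot.read_camera(name): name is "scene" or "top" or "wrist"; returns (picture, depth): 384x512x3 uint8, red, green, blue; 384x512 float32, mm along the optical axis (not along the pixel's ray), 0 where there is no reading.
- bot.get_calibration(name): a dict with "camera_matrix" (3x3 intrinsics, pixels), "xyz" and "rotation" of the camera in the world; the wrist camera has in their place "tool_from_camera" (4x4, takes a point from camera to tool coordinates, whose origin is the TCP and whose axes are the flange's). Camera axes: x right, y down, z forward; pixel columns grow to the right and rows downward; lengths in mm; the calibration is good to about 2 mm. A picture is of the moment at which its call begins: read the wrist's pose just before it. get_calibration takes no time and is no camera call.
A pose or a line that the arm cannot do raises bot.PlanningError and nothing moves.
- bot.finish_job(): hands the job in; it is judged then, once.
Trained networks look in the newest picture that a camera, given by its name, has taken for a name from the list of things; names that differ only in an ending like _2 or _b are one class to them, and where a whole thing is asked for, a point or a joint stands for the part that bears it (a point fixed in the world has none). Each returns a list of dicts, best first, with "score" (0 to 1); they miss things now and then, are a little off and sometimes report something else, mostly with a low value. They report only what shows in the picture. A call takes as long as a camera call. They do not tell look-alikes from the thing itself.
- bot.masks_of(label, camera): "pixels" (384x512 bool, what is visible of it) and "rect" ([left, top, right, bottom] in pixels, round what is visible of it).
- bot.pinpoint(label, camera): "uv" ([column, row] in pixels: a listed point, or the origin of a listed thing).
The state is a dict: "time": time; "joint_positions": joint angles; "dq": joint speeds; "joint_torque": joint torques, N m; "ee_pos": TCP position; "orientation": TCP orientation; "force": force on the tool from outside, world axes, zero at the start; "ft_torque": the same for the moment, N m; "finger_gap": finger opening in mm; "gripper_force": force on a finger pad.
Only numpy, scipy, OpenCV 4.12 (cv2) and the standard library are available. Lean on these libraries where they do the work, as an engineer would, in place of code of your own. Each camera call takes 0.05 s, during which the arm holds its last target. There are 200 camera calls.

TASK

A freshly pressed pastel cake is stuck down in one of the two bench moulds. Press that mould's knockout lever down by its black pad so that the knockout rod pushes the cake up out of the pocket, then take the cake and lay it flat in the empty half of the wooden drying tray; set it down, do not drop it.

Things in the scene. Friction and masses are not known exactly. Their poses are not given: they have to be found in the camera images.
- puck: Pastel cake: brick-coloured disc, diameter 46, height 20 mm, 50 g. Origin: centre of its underside. Starts in the 49 mm wide, 24 mm deep pocket amid a fixed aluminium block (100 x 100 mm, flat top 84 mm above the table), its top 4 mm below the block's top. Lever fully pressed: cake 20 mm higher, 16 mm of it above the block. The twin mould is empty; the cakes in the tray are finished ones.
- lever (a joint): Knockout lever (a see-saw) of the mould that holds the cake, in rad: 0 at rest (pad up, rod down), 0.31 fully pressed (pad down, 22 mm thick rod up) at a firm stop. The cake's rise is proportional. 5 to 7 N on the pad moves it; it stays where it is left, rod and cake staying up.
- lever_pad (a point): Centre of the top face of the lever's black square pad, 36 x 36 mm, at the lever's free end on the robot's side of the mould, 137 mm from the mould's centre. The face is 52 mm above the table at rest (sloping 9 degrees) and 29 mm fully pressed. Moves with the lever; press straight down on it.
- bay (a point): Centre of the floor of the empty half of the fixed wooden drying tray (130 x 240 mm, walls 22 mm high, 5 mm thick, one wall across the middle). That half is 120 x 112 mm inside (tray's x by y); its floor is 5 mm above the table. Axes of the tray: x across, y along it, z up.
Things that resemble listed ones, but are neither listed nor needed, are in the scene too. Leave any blue, pink or turquoise look-alike of the puck alone.

How it is judged (in metres and radians):
On the way:
1. the lever is pressed down and the rod has pushed the cake up out of the pocket (value of joint lever above 0.22 rad and height (world z) of puck above 0.072 m), for 0.1 s.
At the end, for the whole second after the job is handed in: The cake lies at rest, flat (within 10 degrees) on the floor of the tray's empty half, anywhere in it (its centre within 40 mm across and 36 mm along of the middle of that half, underside within 6 mm of the floor) (x of puck in the frame of bay between -0.04 and 0.04 m and y of puck in the frame of bay between -0.036 and 0.036 m and z of puck in the frame of bay below 0.006 m and angle between puck's own z axis and vertical below 0.17 rad and linear speed of puck below 0.02 m/s); the robot touches nothing.
It fails at once if the cake is dropped or thrown (it moves through the air untouched faster than 0.7 m/s, a fall of about 25 mm) (contact force between puck and anything else below 0.01 N and linear speed of puck above 0.7 m/s).
It also fails if it takes over 58 s, if anything falls off the work surface, if the arm or the gripper's body presses on something with over 40 N, if the wrist force passes 120 N, or if a joint passes its speed limit or range.

## Working session

There is one attempt and no reset: what is moved stays moved. The work goes in short steps, each a Python script; the robot and the scene stay as the last script left them, time stands still between calls to the robot, and variables do not carry over. Pictures are saved under pics/ and viewed, at most 10 in all, crops included, and the job is handed in when it is done.

```bash
mkdir -p pics; cat > h.py <<'E'
from station import bot
import numpy as np, cv2
from scipy.spatial.transform import Rotation as R
def cam(name):
    s=bot.state(); c=bot.get_calibration(name)
    K=np.array(c["camera_matrix"])
    if name=="wrist":
        T=np.eye(4);T[:3,:3]=R.from_euler('xyz',s["orientation"]).as_matrix();T[:3,3]=s["ee_pos"]
        T=T@np.array(c["tool_from_camera"])
    else:
        T=np.eye(4);r=np.array(c["rotation"])
        T[:3,:3]=r if r.shape==(3,3) else R.from_euler('xyz',r).as_matrix();T[:3,3]=c["xyz"]
    p,d=bot.read_camera(name); return p,d,K,T
def cloud(d,K,T):
    v,u=np.mgrid[:d.shape[0],:d.shape[1]]
    P=np.stack([(u-K[0,2])/K[0,0]*d,(v-K[1,2])/K[1,1]*d,d],-1)
    W=P@T[:3,:3].T+T[:3,3]; W[d<=0]=np.nan; return W
def ray(uv,z,K,T):
    r=T[:3,:3]@np.array([(uv[0]-K[0,2])/K[0,0],(uv[1]-K[1,2])/K[1,1],1]); return T[:3,3]+r*(z-T[2,3])/r[2]
def save(p,n): cv2.imwrite("pics/"+n,cv2.cvtColor(p,cv2.COLOR_RGB2BGR))
E
python3 - <<'E'
from h import *
for n in("top","scene"):
    p,d,K,T=cam(n); save(p,n+"1.png"); W=cloud(d,K,T); np.savez(n+".npz",p=p,d=d,K=K,T=T)
    print(n,T[:3,3].round(),T[:3,2].round(2), bot.get_calibration(n)["rotation"] if n=="top" else "")
    for l in("puck","lever","lever_pad"):
        for m in bot.masks_of(l,n)[:6]:
            print(" mask",l,round(m["score"],2),np.round(m["rect"]),np.nanmedian(W[m["pixels"]],0).round())
    for l in("puck","lever_pad","bay"):
        for m in bot.pinpoint(l,n)[:6]:
            u,v=np.round(m["uv"]).astype(int); print(" pt",l,round(m["score"],2),u,v,W[min(v,383),min(u,511)].round())
print(bot.state()["time"])
E
```

```text
top [ 440.   77. 1223.] [ 0.15 -0.02 -0.99] [-2.99425782 -0.02143709 -1.56038685]
 mask puck 0.84 [ 89. 227. 104. 246.] [489. 460.  19.]
 mask puck 0.67 [176. 139. 198. 159.] [721. 235.  19.]
 mask puck 0.55 [169. 114. 188. 128.] [800. 254.  18.]
 mask puck 0.5 [160. 185. 179. 201.] [602. 269.  79.]
 mask lever 0.97 [146. 211. 172. 254.] [489. 297.  42.]
 mask lever_pad 0.56 [148. 213. 166. 256.] [487. 297.  46.]
 pt puck 0.82 99 235 [491. 452.  17.]
 pt puck 0.73 182 122 [796. 248.  19.]
 pt puck 0.61 186 147 [727. 235.  19.]
 pt puck 0.56 170 191 [600. 263.  78.]
 pt lever_pad 0.96 156 247 [462. 297.  52.]
 pt bay 0.94 339 195 [ 606. -175.    4.]
scene [1572. -159.  951.] [-0.72  0.17 -0.68] 
 mask puck 0.68 [312. 170. 326. 174.] [603. 270.  79.]
 mask puck 0.65 [323. 227. 341. 239.] [811. 254.  19.]
 mask puck 0.6 [310. 207. 328. 219.] [731. 235.  18.]
 mask puck 0.49 [349. 156. 364. 168.] [500. 460.  17.]
 mask lever 0.15 [119. 191. 199. 234.] [ 606. -231.    6.]
 mask lever_pad 0.42 [310. 147. 321. 162.] [479. 305.  49.]
 pt puck 0.74 179 210 [ 603. -184.    3.]
 pt puck 0.55 320 181 [650. 260.  81.]
 pt puck 0.52 332 237 [823. 245.  13.]
 pt puck 0.5 315 214 [728. 224.  20.]
 pt puck 0.49 355 160 [506. 448.  22.]
 pt lever_pad 0.62 313 154 [478. 298.  52.]
 pt lever_pad 0.37 322 176 [630. 274.  82.]
 pt bay 0.69 176 211 [ 607. -193.    4.]
0.7
```

View pics/top1.png

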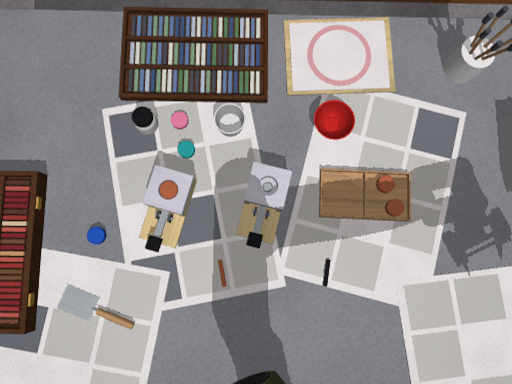

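View pics/scene1.png

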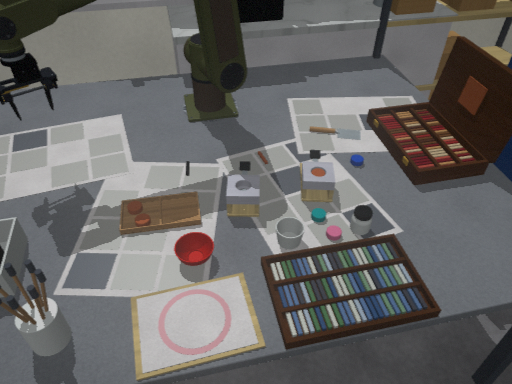

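The cake is in the left mould (top image pixel 168,190), with its pad at about (156,243). The empty tray half is the left one, at about (341,194). I'll refine these with the wrist camera.

```bash
python3 - <<'E'
from h import *
print(np.round(bot.get_calibration("wrist")["tool_from_camera"],2).tolist(), np.round(bot.state()["orientation"],2))
z=np.load("top.npz"); W=cloud(z["d"],z["K"],z["T"])
# tray
m=(abs(W[...,0]-600)<120)&(abs(W[...,1]+230)<170)&(W[...,2]>14)&(W[...,2]<32)
cc=cv2.connectedComponentsWithStats(m.astype(np.uint8))
i=1+np.argmax(cc[2][1:,4]); print("tray rect",cv2.minAreaRect(W[cc[1]==i][:,:2].astype(np.float32)))
m=(abs(W[...,0]-602)<90)&(abs(W[...,1]-265)<90)&(abs(W[...,2]-84)<4)
print("block rect",cv2.minAreaRect(W[m][:,:2].astype(np.float32)),np.nanmedian(W[m],0))
bot.move_ptp([520,275,400],[np.pi,0,-0.2])
p,d,K,T=cam("wrist"); save(p,"w1.png"); W=cloud(d,K,T); np.savez("w.npz",p=p,d=d,K=K,T=T)
print(bot.state()["ee_pos"],T[:3,3].round())
for l in("puck","lever_pad"):
    for q in bot.masks_of(l,"wrist")[:3]: print(l,q["score"],q["rect"],np.nanmedian(W[q["pixels"]],0).round(1))
    for q in bot.pinpoint(l,"wrist")[:3]: print(l,q["score"],np.round(q["uv"]),ray(q["uv"],60 if l=="puck" else 52,K,T).round(1))
m=(abs(W[...,2]-84)<4)
print("block rect",cv2.minAreaRect(W[m][:,:2].astype(np.float32)),np.nanmedian(W[m],0),bot.state()["time"])
E
```

```text
[[-0.0, -0.96, -0.28, 78.47], [1.0, -0.0, 0.0, -1.5], [-0.0, -0.28, 0.96, 20.42], [0.0, 0.0, 0.0, 1.0]] [ 3.14 -0.    0.45]
tray rect ((606.4551391601562, -241.18258666992188), (241.11309814453125, 130.7165069580078), 87.95336151123047)
block rect ((603.0109252929688, 268.63214111328125), (101.31812286376953, 99.99832153320312), 74.44892883300781) [602.11709284 269.03988828  83.12750976]
[520.29437438 274.50222238 399.9982959 ] [597. 260. 380.]
puck 0.96 [222.4, 66.7, 268.7, 119.5] [603.4 270.3  79.4]
puck 0.91 [93.3, 199.5, 133.8, 240.1] [493.3 459.   19. ]
puck 0.9 [251.  95.] [601.6 266.2  60. ]
puck 0.8 [118. 217.] [507.8 430.4  60. ]
lever_pad 0.55 [223.8, 149.7, 255.2, 237.7] [487.9 299.2  47.1]
lever_pad 0.94 [239. 224.] [472.4 307.6  52. ]
block rect ((593.2874755859375, 183.3153076171875), (288.5494689941406, 113.33544158935547), 83.60905456542969) [605.56290144 252.86256547  83.47175146] 4.075
```

View pics/w1.png

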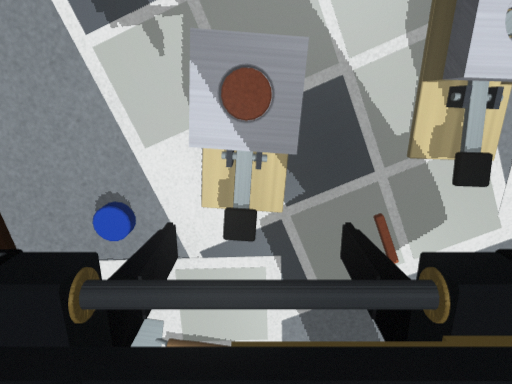

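The picture shows the cake at (246,93) and the pad at (240,224). Both measurements agree on the geometry: the mould centre is (603,269) and the predicted pad is (471,306), against (472,307) measured. Pressing now.

```bash
python3 - <<'E'
from h import *
o=[np.pi,0,-0.271]; x,y=471.5,306.3
bot.close(10)
bot.move_ptp([x,y,190+75],o); f0=np.array(bot.state()["force"])
bot.line_to([x,y,190+55],velocity=80)
for t in list(range(52,31,-3))+list(np.arange(31,26.5,-.75)):
    bot.line_to([x,y,190+t],velocity=40); f=bot.state()["force"][2]-f0[2]
    print(t,round(f,1),round(bot.state()["ee_pos"][2]-190,1))
    if f>14: break
bot.line_to([x,y,190+75],velocity=150)
bot.release()
bot.move_ptp([500,300,400],o)
p,d,K,T=cam("wrist"); save(p,"w2.png"); W=cloud(d,K,T)
for q in bot.masks_of("puck","wrist")[:3]:
    w=W[q["pixels"]]; t=w[w[:,2]>np.nanmedian(w[:,2])-3]
    print(q["score"],q["rect"],np.nanmedian(t,0).round(1),cv2.minEnclosingCircle(t[:,:2].astype(np.float32)))
print(bot.state()["time"])
E
```

```text
52 2.3 52.6
49 4.2 49.6
46 4.0 46.4
43 4.3 43.3
40 4.1 40.3
37 5.1 37.4
34 5.5 34.3
31.0 6.1 31.4
30.25 9.4 31.3
29.5 14.0 31.2
0.81 [235.4, 32.2, 286.5, 91.2] [603.4 270.2  99. ] ((603.0048217773438, 270.4432067871094), 23.013675689697266)
0.78 [112.9, 190.8, 152.5, 230.9] [491.6 462.3  19.3] ((490.8938903808594, 463.2281188964844), 22.948638916015625)
11.8167
```

View pics/w2.png

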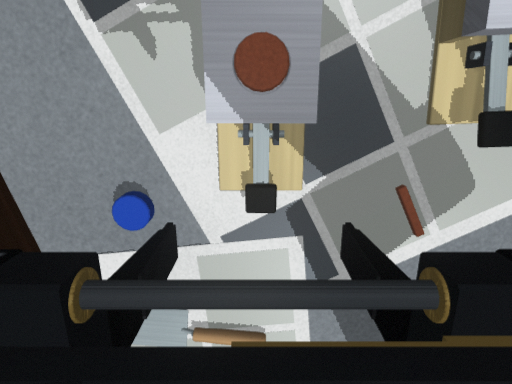

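The cake is fully up: its top is at z≈99 and its image position is (262,62). Grasping now.

```bash
python3 - <<'E'
from h import *
o=[np.pi,0,-0.271]; x,y=603.2,270.0
bot.move_ptp([x,y,190+140],o); f0=np.array(bot.state()["force"])
bot.line_to([x,y,190+87],velocity=70)
print(bot.state()["ee_pos"],np.array(bot.state()["force"])-f0)
bot.close(15); s=bot.state(); print(s["finger_gap"],s["gripper_force"],np.array(s["force"])-f0)
bot.line_to([x,y,190+150],velocity=60); s=bot.state(); print(s["finger_gap"],s["gripper_force"],s["time"])
E
```

```text
[603.46665233 270.03640735 277.41698787] [-0.0092391   0.24336637  1.37947693]
45.54607253545944 15.0000613136217 [0.73653063 0.44104884 0.35312203]
45.38555370095427 15.00002012704499 15.35
```

```bash
python3 - <<'E'
from h import *
o=[np.pi,0,-0.75]
bot.line_to([603,270,400],velocity=150)
bot.line_to([545,-125,400],o,velocity=130)
p,d,K,T=cam("wrist"); save(p,"w3.png"); W=cloud(d,K,T)
for q in bot.pinpoint("bay","wrist")[:3]: print(q["score"],np.round(q["uv"]),ray(q["uv"],5,K,T).round(1))
s=bot.state(); print(s["finger_gap"],s["gripper_force"],s["time"])
m=(abs(W[...,0]-607)<90)&(abs(W[...,1]+183)<75)&(abs(W[...,2]-5)<2.5)
print("floor",np.nanpercentile(W[m],[2,50,98],axis=0).round())
E
```

```text
0.73 [260.  91.] [ 607.  -183.7    5. ]
45.32085780752108 14.999767817789689 19.225
floor [[ 550. -256.    3.]
 [ 611. -191.    5.]
 [ 667. -127.    6.]]
```

View pics/w3.png

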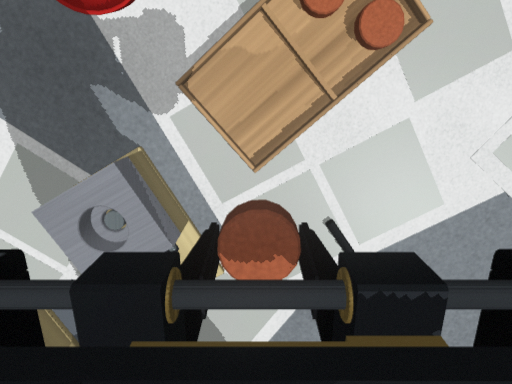

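The cake is held at (259,240), and the empty half is centred at (260,91), which is (607.5,-183). Setting it down now with the fingers diagonal to the tray.

```bash
python3 - <<'E'
from h import *
o=[np.pi,0,-0.75]; x,y=608,-183.3
bot.line_to([x,y,190+110],o,velocity=130)
bot.line_to([x,y,190+22],velocity=80); bot.wait(.2); f0=bot.state()["force"][2]
for t in np.arange(18,8.9,-.75):
    bot.line_to([x,y,190+t],velocity=20); s=bot.state(); f=s["force"][2]-f0; print(t,round(f,1),round(s["ee_pos"][2]-190,1))
    if f>2.5: break
bot.release(); bot.wait(.2); print(bot.state()["finger_gap"],bot.state()["force"])
bot.line_to([x,y,190+110],velocity=80)
bot.move_ptp([540,-125,400],o)
p,d,K,T=cam("wrist"); save(p,"w4.png"); W=cloud(d,K,T)
for q in bot.masks_of("puck","wrist")[:4]:
    w=W[q["pixels"]]; print(q["score"],q["rect"],np.nanmedian(w,0).round(1),np.nanpercentile(w[:,2],[10,90]))
print(bot.state()["time"])
E
```

```text
18.0 -0.0 17.6
17.25 0.6 17.2
16.5 -0.2 16.5
15.75 0.3 15.7
15.0 -0.4 14.9
14.25 -0.8 14.1
13.5 0.2 13.4
12.75 0.4 12.7
12.0 3.1 12.4
94.98649787995632 [-0.16976417 -0.09545847  0.43354881]
0.96 [238.8, 65.8, 275.5, 108.9] [ 608.1 -183.2   24.5] [23.53789885 25.50809424]
27.4333
```

View pics/w4.png

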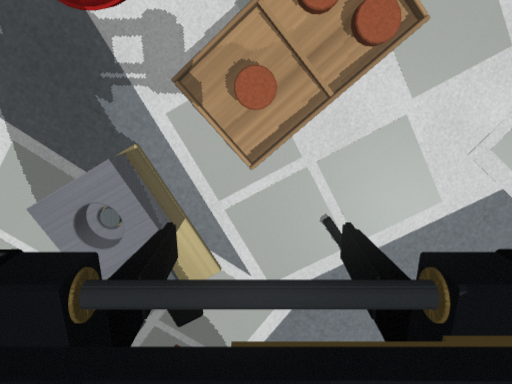

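The cake lies flat in the empty half at pixel (257,87), top at z≈24.5, so its underside is on the floor. The gripper is clear of everything.

```bash
python3 -c "
from station import bot
print(bot.finish_job())"
```

```text
the job is handed in; nothing more can be done
None
```

I pressed the lever fully, lifted the cake out, set it down flat near the middle of the tray's empty half, and handed the job in at about 27 s; the hand-in call returned no verdict.

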